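# Turn the harvest cart wheel until its valve is on top

### The job

A wheel of the mushroom harvest cart hangs on the blue service stand. Push its yellow spokes round with the fingertips until the red-capped valve is at the very top of the wheel, straight above the axle, so that the pump can be put on; then take the hand away. Do not push on the tyre, the rim or the valve, do not let the wheel whirl, do not shift or lift the stand, and leave the other things on the bench where they are.

Things in the scene. Friction and masses are not known exactly. Their poses are not given: they have to be found in the camera images.
- wheel (a joint): Wheel angle about its level axle, rad, no stops, either way round. 0 or 2 pi = valve at the very top; it starts low. The axle is the stand's x axis; growing values turn about +x, the wheel's top moving to the stand's -y side (clockwise seen from the robot). Stiff: takes about 0.25 N m (4 N at 65 mm from the axle) and stops almost at once where it is left.
- spokes: Five round yellow spokes, 12 mm thick, turning with the wheel. Origin on the axle in the tyre's middle plane; x along the axle, away from the robot (as the stand's x); z from axle to valve. They lie 36, 108, 180, 252, 324 degrees from z in the y-z plane. Dished towards the robot: centre lines run from 20 mm off the axle at x = -40 mm to 100 mm off it at x = -8 mm.
- hub_front (a point): Centre of the front face (towards the robot) of the grey hub, on the axle. The hub is 48 mm in diameter and reaches 72 mm back from here along the axle; a small steel nut stands 6 mm further out. The tyre's middle plane is 52 mm behind this point.
- tyre: Black tyre with the yellow rim, turning with the wheel; same origin and axes as the spokes. Outer diameter 300 mm, tyre 42 mm wide (x from -21 to +21 mm); the opening inside the rim has a radius of 96 mm. A red mark is painted on both sides of the tyre at the valve. Not to be pushed on.
- valve: Valve stem, 8 mm thick, with a red cap 14 mm thick, inside the rim in the wheel's middle plane, midway between two spokes, reaching in towards the axle. Origin at its root, 100 mm from the axle; z points outwards from the axle (straight up when done); the cap ends 75 mm from the axle. Not to be pushed on.
- stand: Blue steel stand, about 6 kg, loose on the bench. Origin on the bench right under the axle and tyre; x along the axle, away from the robot; z up. The axle is 175 mm above the bench. Foot plate 220 x 240 x 12 mm, one post 30 x 36 mm behind the wheel (x 40 to 70 mm), 202 mm tall. The robot's side of the wheel is free.
- spanner: Steel spanner, 170 mm long, lying flat on the bench in front of the stand. Leave alone.
- grease_tin: Red tin, 64 mm diameter, 50 mm tall, beside the wheel. Leave alone.
- mushroom: Brown shiitake mushroom, 66 mm wide, 56 mm tall, standing beside the wheel. Leave alone.
- grow_block: Brown growing block in a whitish sleeve, 120 x 150 x 150 mm, with a mushroom on top (210 mm in all). Leave alone.
- spray_bottle: Green bottle, 68 mm diameter, 170 mm tall. Leave alone.
- mug: Blue mug, 80 mm diameter, 90 mm tall. Leave alone.
- screwdriver: Screwdriver lying on the bench. Leave alone.

How it is judged:
On the way:
1. a spoke is pushed with the fingers (contact force between the fingers and spokes above 1 N), for 0.1 s.
At the end, for the whole second after the job is handed in: The valve is straight above the axle within 0.09 rad (5 degrees), the wheel is at rest, the stand is flat on the bench within 20 mm of where it stood, and every other thing is within 20 mm of where it was (angle between valve's own z axis and vertical below 0.09 rad and velocity of joint wheel between -0.05 and 0.05 rad/s and distance of each of stand, spanner, grease_tin, mushroom, grow_block, spray_bottle, mug, screwdriver from where it was at the start of the episode below 0.02 m and angle between stand's own z axis and vertical below 0.03 rad); the robot touches nothing.
It fails at once if the tyre or rim is pushed on (over 2 N) (contact force between any of the arm, the fingers and tyre above 2 N).
It fails at once if the valve is pushed on (over 2 N) (contact force between any of the fingers, the arm and valve above 2 N).
It fails at once if the wheel whirls (over 3.5 rad/s) (velocity of joint wheel above 3.5 rad/s or velocity of joint wheel below -3.5 rad/s).
It fails at once if the stand is shifted by 20 mm, lifted or tipped (distance of stand from where it was at the start of the episode above 0.02 m or height (world z) of stand above 0.01 m or angle between stand's own z axis and vertical above 0.1 rad).
It fails at once if another thing is moved by 20 mm or lifted (distance of any of spanner, grease_tin, mushroom, grow_block, spray_bottle, mug, screwdriver from where it was at the start of the episode above 0.02 m).
It also fails if it takes over 61 s, if anything falls off the work surface, if the arm or the gripper's body presses on something with over 40 N, if the wrist force passes 120 N, or if a joint passes its speed limit or range.

### The arm

A 6-joint arm with a two-finger parallel gripper is mounted at the origin on the work surface. World frame = base frame: x ahead of the robot, y to its left, z up, the work surface at z = 0. Lengths are in m, angles in rad, forces in N, time in s.
With the tool pointing down it reaches from about 0.275 to 0.75 m from the base axis. Payload 10.2 kg.
Tool frame: the origin (TCP) lies on the centre line of the jaws, within the pads' length; the fingertips stand 14 mm ahead of it and the grasp point (between the pads) lies 5 mm behind it (tips_ahead is the distance from the TCP to the fingertips, in m); z points along the fingers, x is the direction in which the jaws open and shut, and the axes are right-handed (so a half turn about z gives the same grasp; the last joint's range is limited). The gripper opens to 85 mm and grips with 20 to 120 N. Pads are 22 mm wide; open, the fingers measure 114 mm over their backs; the gripper's body (76 mm by 85 mm) begins 54 mm behind the grasp point. The pads swing forward as they close: fully open they stand 13 mm farther back than shut.
Start: joints at [0.893, 0.313, 1.498, -0, 1.331, -0.223], TCP at [0.231, 0.472, 0.245] pointing down, gripper open.
Joint ranges: [-2.94, 2.94], [-0.97, 2.17], [0.19, 2.56], [-1.23, 4.37], [0.02, 3.11], [-2.88, 2.88]. Speed limits (rad/s): [2.39, 2.39, 3.01, 3.14, 3.14, 3.14].

### API

Orientations are given as a rotation vector (axis times angle).
In Python, from cell import sense, snapshot, job_done, tips_ahead gives the robot as it stands. The module is installed in compiled form; this text tells all that it offers.
- The arm moves only by the tool servo_tool, never from a script. Its arguments are lists of equal length, an entry for each row: "slide": the shift along the tool's x, y, z each as a share of 0.5 m, from -1 to 1, a list of three; "spin": the turn about the tool's z as a share of 90 degrees, from -1 to 1; "gripper": the gripper command: -1 is fully open, 1 is shut, values between are in proportion. A call has 1 to 20 rows; each row is the pose to reach, as a shift and turn from the pose commanded when the call began, along the tool's axes at that moment; what a row does not reach only later rows make up. A row lasts 1/10 s, in which the tool goes at most 50 mm and 8.59 degrees, less where a joint would pass 70% of its speed; a pose out of reach is approached as far as the arm can. A call with a number of a shift or a turn outside -1 to 1 is refused whole. A call with a gripper value outside its range is refused whole. The fingers move at their own pace and stop on an object; "newtons" is the grip in N (left out, the last holds). Time passes only in rows, so rows that repeat a pose let the fingers close. It gives the time, the measured TCP pose, the force and the opening at its end, in the units of the state.
- sense(): the state, without advancing time (a new reading comes with each control period).
- snapshot(name): name is "side" or "top"; returns a dict with "color" (384x512x3 uint8, blue, green, red), "depth" (384x512 float32, m along the optical axis (not along the pixel's ray), 0 where there is no reading), "K" (3x3 intrinsics, pixels), "dist_coeffs" ([k1, k2, p1, p2, k3] as OpenCV has them; the pictures are not rectified), "position" and "attitude" of the camera in the world. Camera axes: x right, y down, z forward; pixel columns grow to the right and rows downward; lengths in m; the calibration is good to about 2 mm. A picture is of the moment at which its call begins.
- job_done(): hands the job in, once; it reports no verdict.
The state is a dict: "t": time; "joint_pos": joint angles; "joint_velocities": joint speeds; "joint_torque": joint torques, N m; "position": TCP position; "orientation": TCP orientation; "force": force on the tool from outside, world axes, zero at the start; "ft_torque": the same for the moment, N m; "grip_width": finger opening in m.
Only numpy, scipy, OpenCV 4.12 (cv2) and the standard library are available. Lean on these libraries where they do the work, as an engineer would, in place of code of your own. Each camera call takes 0.05 s, during which the arm holds its last target. There are 200 camera calls.

## Working session

There is one attempt and no reset: what is moved stays moved. The work goes in short steps, Python scripts to look and compute and a tool call to move; the robot and the scene stay as the last step left them, time stands still between calls to the robot, and variables do not carry over. Pictures are saved under pics/ and viewed, about 8 in all and at most 12, crops included, and the job is handed in when it is done.

Besides the shell and the picture viewer there is one more tool, called after "Call:" by a JSON object that holds its "op" and its "data", one argument or row to a line. servo_tool: Moves the arm, as the interface text tells. Its arguments: {"type":"object","properties":{"slide":{"type":"array"},"spin":{"type":"array"},"gripper":{"type":"array"},"newtons":{"type":"number"}},"required":["slide","spin","gripper"]}

```bash
mkdir -p pics
cat > h.py <<'E'
import numpy as np, cv2, pickle
from scipy.spatial.transform import Rotation as R
from cell import *
def att(s):
    a=np.array(s["attitude"],float)
    return a if a.shape==(3,3) else (R.from_rotvec(a).as_matrix() if a.size==3 else R.from_quat(a).as_matrix())
def snap(n,f):
    s=snapshot(n); cv2.imwrite(f"pics/{f}.png",s["color"]); pickle.dump(s,open(f"{f}.pkl","wb")); return s
def pt(s,u,v,d=None):
    d=s["depth"][int(v),int(u)] if d is None else d
    p=cv2.undistortPoints(np.array([[[u,v]]],float),s["K"],s["dist_coeffs"])[0,0]
    return att(s)@np.array([p[0]*d,p[1]*d,d])+s["position"]
def px(s,P):
    A=att(s); c=A.T@(np.array(P)-s["position"])
    return cv2.projectPoints(c.reshape(1,1,3),np.zeros(3),np.zeros(3),s["K"],s["dist_coeffs"])[0].ravel()
E
python3 - <<'E'
from h import *
for n in("side","top"):
    s=snap(n,n+"0"); print(n,s["position"],s["attitude"],s["K"])
st=sense(); print(st)
a=np.hstack([cv2.imread("pics/side0.png"),cv2.imread("pics/top0.png")])
E
```

```text
side [ 0.03098467 -0.89260436  1.23442266] [-2.27750349  0.63494941 -0.25902842] [[379.06143106   0.         251.24084374]
 [  0.         379.06143106 196.44755256]
 [  0.           0.           1.        ]]
top [ 0.37334605 -0.01586265  1.68648413] [-2.15618156  2.14022998 -0.11319103] [[467.87866363   0.         253.96255629]
 [  0.         467.87866363 190.69871312]
 [  0.           0.           1.        ]]
{'t': 0.1, 'joint_pos': array([ 8.92609914e-01,  3.13400277e-01,  1.49837407e+00, -9.28855516e-07,
        1.33099037e+00, -2.23374283e-01]), 'joint_velocities': array([-0.00126042, -0.00154836, -0.00207123, -0.00207406, -0.00108604,
       -0.0011321 ]), 'joint_torque': array([ 3.36532932e-03, -4.12903154e+01, -2.60142159e+01, -1.40454067e-04,
        3.08481409e-03, -1.66127813e-05]), 'position': array([0.23048901, 0.47145821, 0.24478422]), 'orientation': array([ 2.66474795e+00,  1.66321859e+00, -1.73827494e-03]), 'force': array([-0.22504312,  0.54350468, -0.02410367]), 'ft_torque': array([ 0.00398619, -0.02329682,  0.01031649]), 'grip_width': 0.08578301724835727}
```

View pics/side0.png

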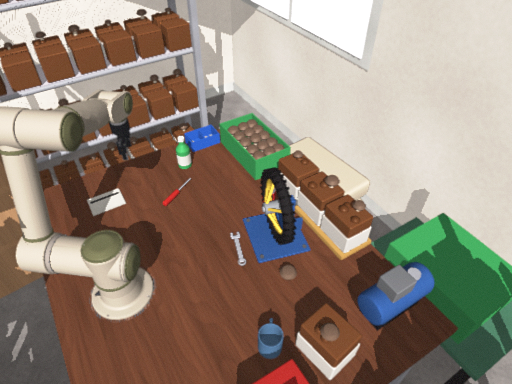

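View pics/top0.png

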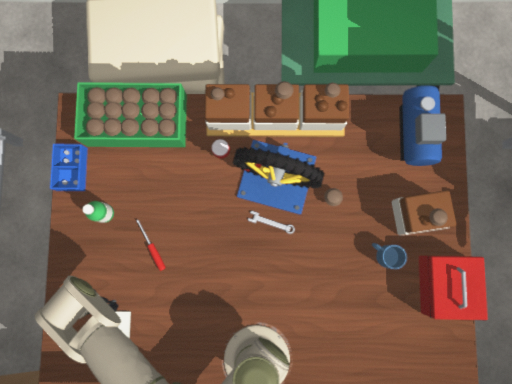

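The side view shows the wheel at about (278,205) on the blue foot plate. In the top view it is at (280,168), with the spanner in front, the tin at its left and the mushroom at its right. I'll enlarge both.

Run:
```python
from h import *
a=cv2.imread("pics/side0.png")[155:265,230:320]; b=cv2.imread("pics/top0.png")[130:220,215:350]
a=cv2.resize(a,None,fx=5,fy=5,interpolation=2); b=cv2.resize(b,None,fx=3,fy=3,interpolation=2)
o=np.zeros((560,450+405,3),np.uint8); o[:550,:450]=a; o[:270,450:]=b
cv2.imwrite("pics/c0.png",o[:, :800+55][:, :800] if 0 else cv2.resize(o,(800,525)))
s=pickle.load(open("side0.pkl","rb")); t=pickle.load(open("top0.pkl","rb"))
# stand plate fit: blue pixels in top with height ~0.012
def cloud(s):
    v,u=np.mgrid[0:384,0:512]; p=cv2.undistortPoints(np.stack([u,v],-1).reshape(-1,1,2).astype(float),s["K"],s["dist_coeffs"])[:,0]
    d=s["depth"].reshape(-1); return (np.c_[p*d[:,None],d]@att(s).T+s["position"]).reshape(384,512,3)
for n,s in(("top",t),("side",s)):
    P=cloud(s); hsv=cv2.cvtColor(s["color"],cv2.COLOR_BGR2HSV)
    m=(hsv[...,0]>100)&(hsv[...,0]<125)&(hsv[...,1]>130)&(P[...,2]<.03)&(P[...,2]>-.02)&(s["depth"]>0)&(abs(P[...,1])<.2)&(P[...,0]>.35)
    q=P[m]; print(n,m.sum(),q[:,2].mean(),cv2.minAreaRect((q[:,:2]*1000).astype(np.float32)), cv2.boxPoints(cv2.minAreaRect((q[:,:2]*1000).astype(np.float32))).tolist())
    m=(P[...,2]>.03)&(P[...,2]<.34)&(P[...,0]>.42)&(P[...,0]<.72)&(abs(P[...,1]+.03)<.18)&(s["color"].max(2)<60)&(s["depth"]>0)
    q=P[m]; c=np.median(q,0); 
    w=np.linalg.svd(q-q.mean(0),full_matrices=False)[2]; print("tyre",m.sum(),q.min(0),q.max(0),q.mean(0),w[2])
```

```text
top 1843 0.012008471444943892 ((636.410400390625, -62.71514892578125), (235.7023162841797, 217.07186889648438), 75.02557373046875) [[501.1088562011719, -148.51986694335938], [710.809326171875, -204.60861206054688], [771.7119140625, 23.089569091796875], [562.011474609375, 79.17831420898438]]
tyre 1386 [ 0.57881546 -0.2072253   0.05680883] [0.69174964 0.0826391  0.32994824] [ 0.6320676  -0.06058286  0.27029282] [-0.96267447  0.26358113  0.06150492]
side 1514 0.012537599444683401 ((637.1207885742188, -67.12016296386719), (243.80699157714844, 218.88706970214844), 75.06272888183594) [[499.9534912109375, -156.69406127929688], [711.444091796875, -213.11468505859375], [774.2880859375, 22.4537353515625], [562.7974853515625, 78.87435913085938]]
tyre 1079 [ 0.57896786 -0.20988098  0.03095504] [0.67424066 0.0757047  0.32880179] [ 0.61554441 -0.11484688  0.23799757] [-0.9743586   0.21877417  0.05256594]
```

View pics/c0.png

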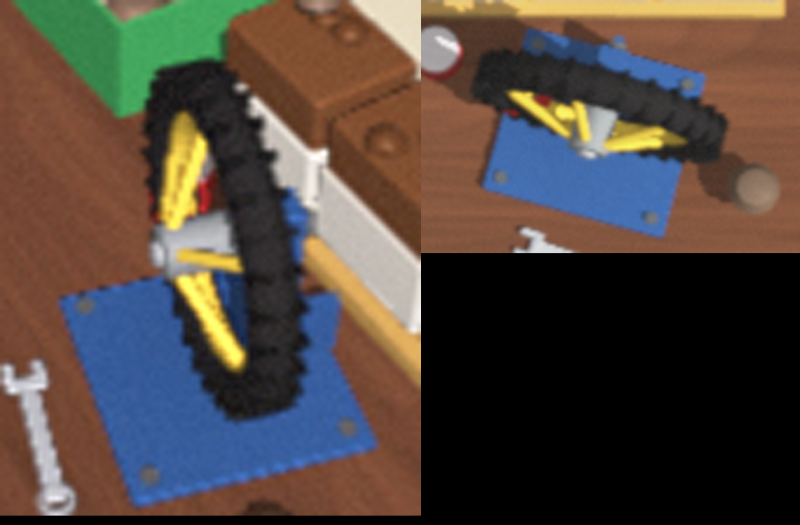

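```bash
cat >> h.py <<'E'
yaw=np.radians(-15.); O=np.array([.636,-.064,.175])
W=np.array([[np.cos(yaw),-np.sin(yaw),0],[np.sin(yaw),np.cos(yaw),0],[0,0,1]])
def cloud(s):
    v,u=np.mgrid[0:384,0:512]; p=cv2.undistortPoints(np.stack([u,v],-1).reshape(-1,1,2).astype(float),s["K"],s["dist_coeffs"])[:,0]
    d=s["depth"].reshape(-1); return (np.c_[p*d[:,None],d]@att(s).T+s["position"]).reshape(384,512,3)
def wheel(s,pr=True):
    # polar angles (deg) of yellow / red points, about +x from z (top -> -y)
    L=(cloud(s)-O)@W; r=np.hypot(L[...,1],L[...,2]); a=np.degrees(np.arctan2(-L[...,1],L[...,2]))%360
    h=cv2.cvtColor(s["color"],cv2.COLOR_BGR2HSV); H,S,V=h[...,0],h[...,1],h[...,2]
    ok=(s["depth"]>0)&(abs(L[...,0])<.09)
    y=ok&(H>20)&(H<35)&(S>120)&(V>80)&(r>.03)&(r<.088)&(L[...,0]<0)
    rd=ok&((H<6)|(H>174))&(S>140)&(V>70)&(r<.155)
    return L,r,a,y,rd
E
python3 - <<'E'
from h import *
for n in("top0","side0"):
    s=pickle.load(open(n+".pkl","rb")); L,r,a,y,rd=wheel(s)
    print(n,"yellow",np.histogram(a[y],np.arange(0,361,12))[0])
    v,u=np.nonzero(rd)
    for i in range(len(v)): print((u[i],v[i]),(L[v[i],u[i]]*1000).round(),round(r[v[i],u[i]]*1000),round(a[v[i],u[i]]))
    # phase fit: 5-fold circular mean
    print("phase",np.degrees(np.angle(np.exp(5j*np.radians(a[y])).mean()))/5)
E
```

```text
top0 yellow [ 0  0  0 15 46  0  0  0  0  4 32  0  0  1  0  0  3  4  0  0  0  0 34 35
  1  0  0  0 35  8]
(np.int64(256), np.int64(164)) [  2.  76. -37.] 84 244
(np.int64(257), np.int64(164)) [  3.  73. -41.] 83 241
(np.int64(258), np.int64(164)) [  3.  69. -36.] 78 243
(np.int64(259), np.int64(164)) [  5.  66. -43.] 79 237
(np.int64(260), np.int64(164)) [  7.  63. -46.] 78 234
(np.int64(256), np.int64(165)) [  0.  75. -47.] 89 238
(np.int64(257), np.int64(165)) [ -1.  71. -36.] 80 244
(np.int64(258), np.int64(165)) [ -1.  68. -31.] 75 246
(np.int64(259), np.int64(165)) [  2.  65. -40.] 76 239
(np.int64(260), np.int64(165)) [  3.  62. -44.] 76 235
(np.int64(258), np.int64(166)) [ -3.  67. -38.] 77 241
(np.int64(259), np.int64(166)) [ -1.  64. -42.] 77 237
(np.int64(246), np.int64(169)) [-19. 106. -65.] 124 238
(np.int64(247), np.int64(169)) [-19. 102. -59.] 118 240
(np.int64(248), np.int64(169)) [-17.  99. -64.] 118 237
(np.int64(247), np.int64(170)) [-23. 101. -55.] 115 241
(np.int64(248), np.int64(170)) [-20.  98. -68.] 120 235
(np.int64(249), np.int64(170)) [-18.  96. -79.] 124 231
phase -16.331070429716025
side0 yellow [ 1  0  0  1 26  2  0  0  0 19 32  0  0  0  0  0  2  0  0  0  0  0  8 21
  0  0  0  0 13 34]
(np.int64(272), np.int64(195)) [ 19. 104. -45.] 113 247
(np.int64(272), np.int64(196)) [ 18. 100. -46.] 110 245
(np.int64(273), np.int64(198)) [ 25. 105. -64.] 123 238
(np.int64(273), np.int64(199)) [ 22.  96. -61.] 113 238
(np.int64(262), np.int64(201)) [-19. 117. -82.] 143 235
(np.int64(263), np.int64(201)) [-20. 104. -69.] 124 236
phase -15.67573004665068
```

```bash
cat >> h.py <<'E'
def plan(Lx,Ly,tipz,yawt):
    # TCP target in stand coords (m), tip height world; yawt: world yaw of tool x
    st=sense(); T=R.from_rotvec(st["orientation"]).as_matrix(); p=(O*[1,1,0])+W@np.array([Lx,Ly,0]); p[2]=tipz
    d=T.T@(p-st["position"]); y0=np.degrees(np.arctan2(T[1,0],T[0,0]))
    print("pos",st["position"],"target",p,"slide",(d/.5).round(4),"spin",((y0-yawt+180)%360-180)/90, "yaw",y0,"z",T[:,2].round(3),"F",st["force"])
E
python3 - <<'E'
from h import *
print(tips_ahead, tips_ahead() if callable(tips_ahead) else '')
plan(-.083,.045,.40,-15); plan(-.083,.045,.40,165)
E
```

```text
0.014 
pos [0.23048901 0.47145821 0.24478422] target [0.56747501 0.00094864 0.4       ] slide [-0.5496  1.0188 -0.3101] spin 0.8771245071733448 yaw 63.94120564560104 z [-0.001 -0.001 -1.   ] F [-0.22504312  0.54350468 -0.02410367]
pos [0.23048901 0.47145821 0.24478422] target [0.56747501 0.00094864 0.4       ] slide [-0.5496  1.0188 -0.3101] spin -1.122875492826655 yaw 63.94120564560104 z [-0.001 -0.001 -1.   ] F [-0.22504312  0.54350468 -0.02410367]
```

Call:
{"op": "servo_tool", "data": {
  "slide": [
    [0,0,-0.31],
    [0,0,-0.31],
    [0,0,-0.31],
    [0,0,-0.31],
    [-0.54,1,-0.31],
    [-0.54,1,-0.31],
    [-0.54,1,-0.31],
    [-0.54,1,-0.31],
    [-0.54,1,-0.31],
    [-0.54,1,-0.31],
    [-0.54,1,-0.31],
    [-0.54,1,-0.31],
    [-0.54,1,-0.31],
    [-0.54,1,-0.31],
    [-0.54,1,-0.31],
    [-0.54,1,-0.31],
    [-0.54,1,-0.31],
    [-0.54,1,-0.31],
    [-0.54,1,-0.31],
    [-0.54,1,-0.31]
  ],
  "spin": [0,0,0,0,0.877,0.877,0.877,0.877,0.877,0.877,0.877,0.877,0.877,0.877,0.877,0.877,0.877,0.877,0.877,0.877],
  "gripper": [-1,-1,-1,-1,-1,-1,-1,-1,-1,-1,-1,-1,-1,-1,-1,-1,-1,-1,-1,-1]
}}

```text
t: 2.1
position: [0.5607, 0.0105, 0.4007]
orientation: [-3.115, 0.407, -0.001]
force: [0.5, -0.1, 0.2]
grip_width: 0.0855
```

Run:
```python
from h import *
plan(-.083,.045,.40,-15)
s=snap("side","s1"); t=snap("top","t1")
a=cv2.resize(s["color"][100:280,180:340],None,fx=3,fy=3,interpolation=2); b=cv2.resize(t["color"][90:270,200:326],None,fx=3,fy=3,interpolation=2)
cv2.imwrite("pics/c1.png",cv2.resize(np.hstack([a,b]),(800,503)))
```

```text
pos [0.56074817 0.01048899 0.40068936] target [0.56747501 0.00094864 0.4       ] slide [0.0179 0.015  0.0014] spin 0.001051382659401333 yaw -14.90537556065387 z [ 0.001 -0.    -1.   ] F [ 0.49322049 -0.09461301  0.23414687]
```

View pics/c1.png

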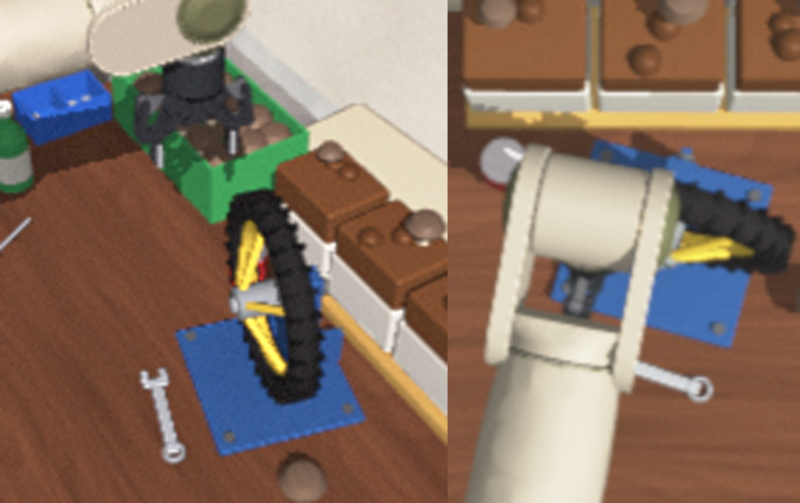

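Run:
```python
from h import *
s=pickle.load(open("s1.pkl","rb")); C=cloud(s); c=sense()["position"]; L=(C-c)@W
m=(s["depth"]>0)&(np.hypot(L[...,0],L[...,1])<.15)&(L[...,2]>-.05)
for z in np.arange(-.04,.3,.01):
    k=m&(abs(L[...,2]-z)<.005)
    if k.sum(): print(round(z,3),k.sum(),(L[k][:,:2].min(0)*1000).round(),(L[k][:,:2].max(0)*1000).round(), s["color"][k].mean(0).round())
```

```text
0.0 5 [-48. -11.] [44. -1.] [101. 104. 104.]
0.01 19 [-55. -13.] [56.  0.] [112. 112. 112.]
0.02 23 [-56. -13.] [56.  8.] [103. 103. 101.]
0.03 27 [-56. -13.] [56.  7.] [108. 109. 107.]
0.04 18 [-58. -15.] [63.  0.] [74. 75. 75.]
0.05 72 [-74. -17.] [72. 15.] [58. 55. 54.]
0.06 69 [-74. -19.] [72. 15.] [55. 53. 53.]
0.07 86 [-72. -20.] [71. 13.] [55. 51. 52.]
0.08 73 [-71. -21.] [71. 16.] [55. 54. 50.]
0.09 107 [-69. -22.] [68.  0.] [62. 59. 58.]
0.1 115 [-69. -21.] [67. 13.] [72. 70. 68.]
0.11 17 [-66. -15.] [63.  9.] [64. 63. 59.]
0.12 49 [-38. -39.] [32.  3.] [52. 49. 49.]
0.13 57 [-37. -42.] [33. -3.] [55. 51. 51.]
0.14 60 [-38. -42.] [33. -3.] [53. 52. 49.]
0.15 62 [-37. -39.] [33. -3.] [53. 51. 49.]
0.16 74 [-33. -39.] [ 35. -11.] [81. 79. 80.]
0.17 20 [-19. -35.] [ 21. -24.] [116. 117. 121.]
0.18 17 [-145.  -61.] [ 30. -25.] [ 94. 105. 108.]
0.19 62 [-141.  -69.] [ -9. -44.] [165. 182. 193.]
0.2 128 [-138.  -70.] [ 24. -51.] [169. 186. 201.]
0.21 153 [-137.  -71.] [ 37. -54.] [155. 174. 186.]
0.22 161 [-137.  -70.] [43. 44.] [147. 166. 178.]
0.23 210 [-137.  -73.] [49. 42.] [144. 165. 176.]
0.24 230 [-140.  -72.] [50. 44.] [144. 166. 177.]
0.25 278 [-141.  -72.] [50. 50.] [151. 172. 183.]
0.26 374 [-144.  -74.] [47. 51.] [163. 184. 195.]
0.27 510 [-149.  -69.] [42. 56.] [167. 188. 200.]
0.28 397 [-64. -66.] [35. 59.] [172. 192. 206.]
0.29 106 [-23. -63.] [22. 57.] [178. 198. 212.]
```

Run:
```python
from h import *
s=pickle.load(open("s1.pkl","rb")); C=cloud(s); c=sense()["position"]; L=(C-c)@W*1000
m=(s["depth"]>0)&(np.hypot(L[...,0],L[...,1])<100)&(L[...,2]>-20)
xb=np.arange(-80,81,16)
for z in range(-10,180,10):
    k=m&(abs(L[...,2]-z)<5); q=L[k]
    print(z,[ (int(q[(q[:,0]>=a)&(q[:,0]<a+16),1].min()) if ((q[:,0]>=a)&(q[:,0]<a+16)).any() else '.') for a in xb[:-1]])
cv2.imwrite("pics/g1.png",cv2.resize(s["color"][95:160,220:280],None,fx=9,fy=9,interpolation=2))
```

```text
-10 ['.', '.', '.', '.', '.', '.', '.', '.', '.', '.']
0 ['.', '.', -7, '.', '.', '.', '.', -10, '.', '.']
10 ['.', -8, -12, '.', '.', '.', '.', -12, -9, '.']
20 ['.', -8, -12, '.', '.', '.', '.', -12, -8, '.']
30 ['.', -8, -12, '.', '.', '.', '.', -11, -9, '.']
40 ['.', -14, -13, '.', '.', '.', '.', -13, -12, '.']
50 [-12, -14, -14, '.', '.', '.', '.', -13, -16, -13]
60 [-16, -12, -18, -13, -10, -9, -15, -16, -11, -15]
70 [-15, -13, -17, -20, -12, -12, -17, -18, -13, -12]
80 [-14, -14, -16, -20, -19, -19, -20, -11, -16, -12]
90 [-15, -12, -12, -20, -21, -21, -20, -10, -13, -9]
100 [-14, -14, -13, -12, -21, -17, -12, -11, -12, -12]
110 [8, -11, -14, -13, '.', '.', '.', -9, -4, '.']
120 ['.', '.', -20, -30, -39, -39, -30, -21, '.', '.']
130 ['.', '.', -16, -32, -41, -38, -36, -21, '.', '.']
140 ['.', '.', -17, -34, -39, -42, -34, -18, '.', '.']
150 ['.', '.', -25, -37, -37, -38, -34, -17, '.', '.']
160 ['.', '.', -14, -32, -39, -37, -33, -19, '.', '.']
170 ['.', '.', '.', -28, -34, -34, -23, '.', '.', '.']
```

View pics/g1.png

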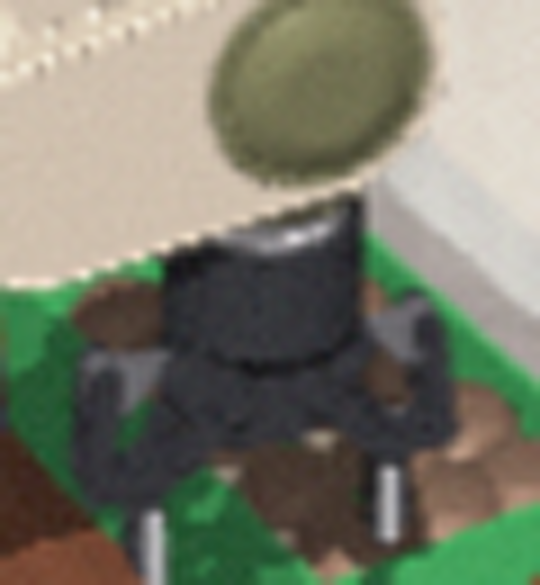

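The open gripper is bulky: its knuckles stick out ±74 mm at 45–110 mm above the TCP. I'll turn the jaws 50° so that a finger corner leads, and stay in front of the tyre. The spokes then get pushed near the hub. First I'll check the position of the tyre's front face.

Run:
```python
from h import *
for n in("side0","s1","top0"):
    s=pickle.load(open(n+".pkl","rb")); L,r,a,y,rd=wheel(s); L=L*1000; r=r*1000
    k=(s["depth"]>0)&(r>105)&(r<145)&(abs(L[...,0])<40)&(s["color"].max(2)<70)
    print(n,"tyre minx by sector",[(i,int(k[(a//30==i)].sum() if 0 else (k&(a//30==i)).sum()),[round(v) for v in np.percentile(L[k&(a//30==i)][:,0],[2,10,30])]) for i in range(12) if (k&(a//30==i)).sum()>15])
    hb=(s["depth"]>0)&(r<20)&(L[...,0]<-40)&(L[...,0]>-62); q=L[hb]
    print("hub",len(q),np.percentile(q[:,0],[2,10,50,90]).round(1) if len(q) else '')
    hh=(s["depth"]>0)&(r<40)&(L[...,0]<-30)&(L[...,0]>-62)&(np.ptp(s["color"].astype(int),axis=2)<40)
    q=L[hh]; print("hub all",len(q),q.min(0).round(1),q.max(0).round(1))
    k=(s["depth"]>0)&(r>80)&(r<160)&(abs(L[...,0])<40)&(s["color"].max(2)<70)
    q=L[k]; print("tyre y ext",np.percentile(q[:,1],[.5,99.5]).round(),"zmax",np.percentile(q[:,2],99.5).round())
```

```text
side0 tyre minx by sector [(0, 52, [-19, -18, -17]), (1, 56, [-20, -19, -18]), (2, 50, [-20, -18, -17]), (3, 35, [-19, -19, -18]), (4, 45, [-20, -19, -18]), (5, 47, [-19, -18, -17]), (6, 34, [-20, -18, -18]), (8, 31, [-20, -19, -18]), (9, 52, [-20, -19, -18]), (10, 36, [-20, -19, -19]), (11, 41, [-20, -19, -18])]
hub 24 [-56.  -55.8 -51.5 -49.2]
hub all 72 [-56.  -26.  -19.9] [-30.1  12.9  27.7]
tyre y ext [-153.  136.] zmax 151.0
s1 tyre minx by sector [(0, 59, [-20, -19, -17]), (1, 61, [-19, -18, -17]), (2, 51, [-19, -18, -18]), (3, 36, [-20, -19, -18]), (4, 44, [-20, -19, -18]), (5, 47, [-19, -19, -18]), (6, 35, [-19, -19, -18]), (8, 32, [-19, -19, -18]), (9, 52, [-20, -19, -18]), (10, 33, [-20, -19, -18]), (11, 45, [-20, -19, -18])]
hub 25 [-56.6 -56.  -51.2 -49. ]
hub all 70 [-56.9 -28.1 -19.3] [-31.1  11.8  27.6]
tyre y ext [-152.  138.] zmax 151.0
top0 tyre minx by sector [(0, 115, [-21, -19, -17]), (1, 65, [-21, -20, -18]), (2, 36, [-21, -20, -19]), (3, 48, [-21, -20, -19]), (4, 33, [-21, -20, -20]), (7, 32, [-21, -20, -19]), (8, 42, [-21, -21, -19]), (9, 38, [-22, -21, -20]), (10, 43, [-21, -20, -18]), (11, 89, [-21, -20, -17])]
hub 28 [-57.8 -57.5 -53.9 -51.2]
hub all 92 [-57.9 -20.9  -9.7] [-30.   32.7  29. ]
tyre y ext [-144.  146.] zmax 153.0
```

Run:
```python
from h import *
plan(-.080,.086,.40,-65)
```

```text
pos [0.56088085 0.01019171 0.40064079] target [0.58098437 0.03977514 0.4       ] slide [ 0.0236 -0.0675  0.0013] spin 0.5563471211864784 yaw -14.928759093216934 z [ 0.001 -0.    -1.   ] F [-0.16151062  0.23241752  0.0032663 ]
```

Call:
{"op": "servo_tool", "data": {
  "slide": [
    [0.004,-0.068,0],
    [0.004,-0.068,0],
    [0.004,-0.068,0],
    [0.004,-0.068,0],
    [0.004,-0.068,0],
    [0.004,-0.068,0],
    [0.004,-0.068,0],
    [0.004,-0.068,0],
    [0.004,-0.068,0]
  ],
  "spin": [0.556,0.556,0.556,0.556,0.556,0.556,0.556,0.556,0.556],
  "gripper": [-1,-1,-1,-1,-1,-1,-1,-1,-1]
}}

```text
t: 3.1
position: [0.5719, 0.0419, 0.4004]
orientation: [-2.651, 1.685, -0.0]
force: [-0.5, -0.5, 0.4]
grip_width: 0.0856
```

Run:
```python
from h import *
plan(-.090,.086,.206,-65);plan(-.080,.086,.206,-65);plan(-.080,.022,.206,-65)
```

```text
pos [0.57186388 0.04190812 0.40037047] target [0.57132511 0.04236334 0.206     ] slide [-0.0013  0.0006  0.3887] spin 0.0013942450957507113 yaw -64.87451794138244 z [ 0. -0. -1.] F [-0.45038421 -0.50889614  0.37937711]
pos [0.57186388 0.04190812 0.40037047] target [0.58098437 0.03977514 0.206     ] slide [ 0.0116 -0.0147  0.3887] spin 0.0013942450957507113 yaw -64.87451794138244 z [ 0. -0. -1.] F [-0.45038421 -0.50889614  0.37937711]
pos [0.57186388 0.04190812 0.40037047] target [ 0.56441995 -0.02204411  0.206     ] slide [0.1095 0.0678 0.3887] spin 0.0013942450957507113 yaw -64.87451794138244 z [ 0. -0. -1.] F [-0.45038421 -0.50889614  0.37937711]
```

Call:
{"op": "servo_tool", "data": {
  "slide": [
    [0,0,0.1],
    [0,0,0.2],
    [0,0,0.3],
    [0,0,0.389],
    [0,0,0.389],
    [0.006,-0.007,0.389],
    [0.012,-0.015,0.389],
    [0.012,-0.015,0.389]
  ],
  "spin": [0,0,0,0,0,0,0,0],
  "gripper": [-1,-1,-1,-1,-1,-1,-1,-1]
}}

```text
t: 3.9
position: [0.5828, 0.0391, 0.2082]
orientation: [-2.648, 1.687, -0.006]
force: [-0.1, -0.5, 0.4]
grip_width: 0.0847
```

Run:
```python
from h import *
plan(-.080,.022,.206,-65)
s=snap("side","s2")
cv2.imwrite("pics/c2.png",cv2.resize(s["color"][145:255,225:325],None,fx=6,fy=6,interpolation=2)[:600])
```

```text
pos [0.58277137 0.03914578 0.208155  ] target [ 0.56441995 -0.02204411  0.206     ] slide [0.0954 0.085  0.0042] spin -0.0002289767574887315 yaw -65.02060790817397 z [ 0.004 -0.001 -1.   ] F [-0.14058308 -0.47156791  0.35510486]
```

View pics/c2.png

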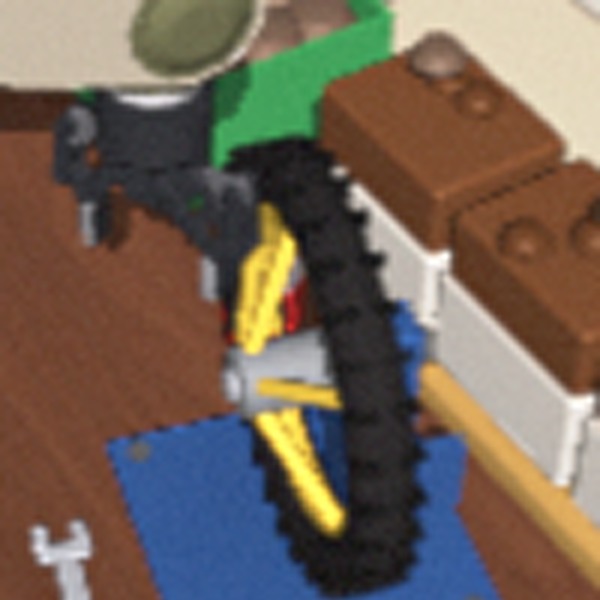

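Call:
{"op": "servo_tool", "data": {
  "slide": [
    [0.004,0.003,0],
    [0.008,0.007,0],
    [0.012,0.01,0],
    [0.016,0.0134,0],
    [0.02,0.0167,0],
    [0.024,0.02,0],
    [0.028,0.0234,0],
    [0.032,0.0267,0],
    [0.036,0.03,0],
    [0.04,0.0334,0],
    [0.044,0.0367,0],
    [0.048,0.04,0],
    [0.052,0.0434,0],
    [0.056,0.0467,0],
    [0.06,0.05,0],
    [0.064,0.0534,0],
    [0.068,0.0567,0],
    [0.072,0.06,0],
    [0.076,0.0634,0],
    [0.08,0.0667,0]
  ],
  "spin": [0,0,0,0,0,0,0,0,0,0,0,0,0,0,0,0,0,0,0,0],
  "gripper": [-1,-1,-1,-1,-1,-1,-1,-1,-1,-1,-1,-1,-1,-1,-1,-1,-1,-1,-1,-1]
}}

```text
t: 5.95
position: [0.5679, -0.0111, 0.2058]
orientation: [-2.649, 1.689, -0.0]
force: [0.7, -0.1, 0.5]
grip_width: 0.0851
```

```bash
cat >> h.py <<'E'
def rep(f,view=True):
    s=snap("side",f); L,r,a,y,rd=wheel(s); st=sense(); c=(st["position"]-O)@W*1000
    h=np.histogram(a[y],np.arange(0,361,12))[0]
    print("TCP stand",c.round(1),"F stand",(st["force"]@W).round(1),"spokes",(np.degrees(np.angle(np.exp(5j*np.radians(a[y])).mean()))/5).round(1),"mod 72",h,"valve",a[rd].round().tolist(), r[rd].round(3).tolist())
    if view: cv2.imwrite(f"pics/{f}c.png",cv2.resize(s["color"][145:255,225:325],None,fx=6,fy=6,interpolation=2)[:600])
E
python3 - <<'E'
from h import *
rep("s3")
E
```

```text
TCP stand [-79.5  33.2  30.8] F stand [-0.1 -0.2  0.3] spokes -19.3 mod 72 [ 3  3  0  2 32  0  0  1  0 13 38  0  0  0  0  0  2  0  0  0  0  0  0  0
  0  0  0  0  1  6] valve [10.0, 244.0, 242.0, 238.0, 237.0] [0.08, 0.114, 0.117, 0.124, 0.118]
```

View pics/s3c.png

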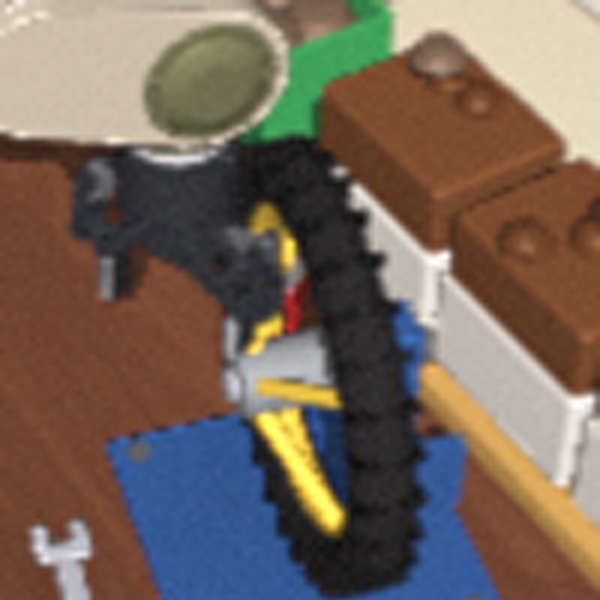

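The side picture shows the finger right in front of the upper spoke, with no force and the wheel unmoved. The fingertips taper, so the finger slid past in front of the spoke. I'll back off, go 4 mm lower, and sweep again so the tip meets the spoke nearer the hub.

Call:
{"op": "servo_tool", "data": {
  "slide": [
    [-0.037,-0.031,0],
    [-0.037,-0.031,0],
    [-0.037,-0.031,0.008],
    [-0.034,-0.028,0.008],
    [-0.031,-0.026,0.008],
    [-0.028,-0.0235,0.008],
    [-0.025,-0.021,0.008],
    [-0.022,-0.0185,0.008],
    [-0.019,-0.016,0.008],
    [-0.016,-0.0135,0.008],
    [-0.013,-0.011,0.008],
    [-0.01,-0.0085,0.008]
  ],
  "spin": [0,0,0,0,0,0,0,0,0,0,0,0],
  "gripper": [-1,-1,-1,-1,-1,-1,-1,-1,-1,-1,-1,-1]
}}

```text
t: 7.2
position: [0.5696, -0.0046, 0.2018]
orientation: [-2.649, 1.689, 0.0]
force: [-0.8, 1.6, 0.0]
grip_width: 0.0852
```

Run:
```python
from h import *
rep("s4",False)
```

```text
TCP stand [-79.6  40.1  26.8] F stand [-0.3  0.8 -0.3] spokes -18.4 mod 72 [ 4  2  0  2 30  1  0  0  0 13 37  0  0  0  0  0  2  0  0  0  0  0  0  0
  0  0  0  0  2 12] valve [6.0, 246.0, 243.0, 238.0, 237.0] [0.077, 0.116, 0.121, 0.124, 0.118]
```

Call:
{"op": "servo_tool", "data": {
  "slide": [
    [0.003,0.0025,0],
    [0.006,0.005,0],
    [0.009,0.0075,0],
    [0.012,0.01,0]
  ],
  "spin": [0,0,0,0],
  "gripper": [-1,-1,-1,-1]
}}

```text
t: 7.65
position: [0.5677, -0.0126, 0.2019]
orientation: [2.649, -1.689, 0.001]
force: [-0.2, -0.4, -0.7]
grip_width: 0.0853
```

Run:
```python
from h import *
rep("s5",False)
```

```text
TCP stand [-79.1  31.8  26.9] F stand [ 0.3 -0.6  1.3] spokes -19.5 mod 72 [ 3  3  0  1 29  1  0  0  0 13 37  0  0  0  0  0  2  0  0  0  0  0  0  0
  0  0  0  0  1  5] valve [242.0, 239.0, 237.0] [0.116, 0.118, 0.117]
```

Run:
```python
from h import *
plan(-.105,.036,.35,-15); plan(-.105,.036,.150,-15)
```

```text
pos [ 0.56780988 -0.01282964  0.20190294] target [ 0.54389527 -0.00205067  0.35      ] slide [-0.0394  0.0342 -0.2962] spin -0.5560709159096752 yaw -65.04638243187078 z [ 0.001 -0.001 -1.   ] F [ 0.16874199 -0.61782221  1.29165113]
pos [ 0.56780988 -0.01282964  0.20190294] target [ 0.54389527 -0.00205067  0.15      ] slide [-0.0398  0.0343  0.1038] spin -0.5560709159096752 yaw -65.04638243187078 z [ 0.001 -0.001 -1.   ] F [ 0.16874199 -0.61782221  1.29165113]
```

Call:
{"op": "servo_tool", "data": {
  "slide": [
    [0,0,-0.1],
    [-0.039,0.034,-0.1],
    [-0.039,0.034,-0.1],
    [-0.039,0.034,-0.1],
    [-0.039,0.034,-0.1],
    [-0.039,0.034,-0.1],
    [-0.039,0.034,-0.1],
    [-0.039,0.034,-0.1],
    [-0.039,0.034,-0.05],
    [-0.039,0.034,0.03],
    [-0.039,0.034,0.104],
    [-0.039,0.034,0.104],
    [-0.039,0.034,0.104]
  ],
  "spin": [0,-0.556,-0.556,-0.556,-0.556,-0.556,-0.556,-0.556,-0.556,-0.556,-0.556,-0.556,-0.556],
  "gripper": [-1,-1,-1,-1,-1,-1,-1,-1,-1,-1,-1,-1,-1]
}}

```text
t: 9.0
position: [0.5445, -0.0018, 0.1509]
orientation: [3.114, -0.413, 0.001]
force: [0.4, 0.4, 1.8]
grip_width: 0.0853
```

Run:
```python
from h import *
rep("s6",False); plan(-.097,.036,.150,-15)
```

```text
TCP stand [-104.    36.5  -23.2] F stand [0.5 0.5 0.2] spokes -16.6 mod 72 [ 0  0  0  2 29  1  0  0  1 13 36  0  0  0  0  0  2  0  0  0  0  0  6  8
  0  1  2  2 17 35] valve [246.0, 245.0, 238.0, 237.0] [0.116, 0.112, 0.123, 0.119]
pos [ 0.54499732 -0.00185682  0.15176567] target [ 0.55162268 -0.00412122  0.15      ] slide [0.014  0.0009 0.0036] spin -0.0008249572891947486 yaw -15.074246156027542 z [ 0.003 -0.001 -1.   ] F [0.64094486 0.29990518 0.23475283]
```

Call:
{"op": "servo_tool", "data": {
  "slide": [
    [0.004,0,0],
    [0.008,0,0],
    [0.012,0,0],
    [0.014,0,0],
    [0.014,0,0],
    [0.014,0,0]
  ],
  "spin": [0,0,0,0,0,0],
  "gripper": [-1,-1,-1,-1,-1,-1]
}}

```text
t: 9.65
position: [0.5508, -0.0034, 0.1498]
orientation: [3.115, -0.41, -0.0]
force: [-0.5, -0.2, 0.0]
grip_width: 0.0854
```

Run:
```python
from h import *
rep("s7",True)
```

```text
TCP stand [-98.   36.5 -25.2] F stand [-0.6 -0.  -0.4] spokes -16.8 mod 72 [ 1  0  0  3 27  2  0  0  1 12 37  0  0  0  0  0  2  0  0  0  0  0  2  4
  0  1  2  5 15 33] valve [246.0, 245.0, 239.0, 237.0] [0.116, 0.113, 0.122, 0.114]
```

View pics/s7c.png

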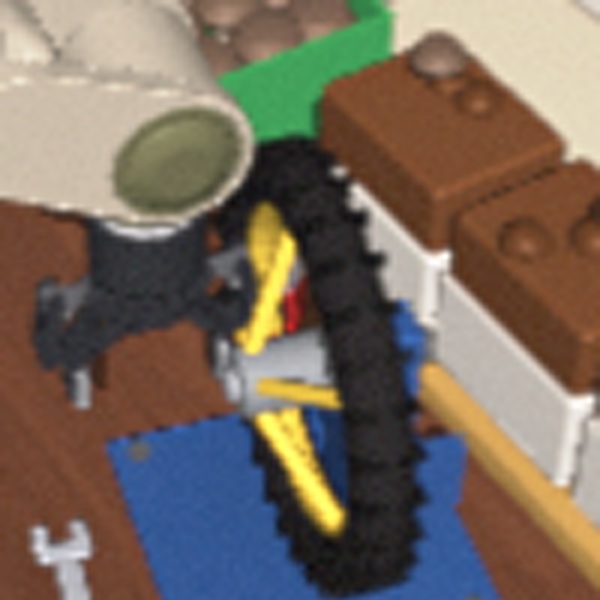

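Call:
{"op": "servo_tool", "data": {
  "slide": [
    [0,0,0.014],
    [0.003,0,0.014],
    [0.006,0,0.014],
    [0.009,0,0.014],
    [0.012,0,0.014],
    [0.012,0,0.014]
  ],
  "spin": [0,0,0,0,0,0],
  "gripper": [-1,-1,-1,-1,-1,-1]
}}

```text
t: 10.3
position: [0.5525, -0.0033, 0.1413]
orientation: [-3.113, 0.408, 0.02]
force: [-24.8, 7.0, 6.7]
grip_width: 0.0851
```

Run:
```python
from h import *
rep("s8",False)
```

```text
TCP stand [-96.4  37.  -33.7] F stand [-25.4   1.1   6.7] spokes -19.9 mod 72 [ 0  0  0  3 29  0  0  0  1 29 21  0  0  0  0  0  1  0  0  0  0  0  2  0
  1  1  2  6 30 19] valve [249.0, 247.0, 244.0] [0.112, 0.114, 0.118]
```

Call:
{"op": "servo_tool", "data": {
  "slide": [
    [-0.02,0,0],
    [-0.06,0,0],
    [-0.06,0,0],
    [-0.06,0,-0.05],
    [-0.06,0,-0.1],
    [-0.06,0,-0.1],
    [-0.06,0,-0.1]
  ],
  "spin": [0,0,0,0,0,0,0],
  "gripper": [-1,-1,-1,-1,-1,-1,-1]
}}

```text
t: 11.05
position: [0.528, 0.0027, 0.1926]
orientation: [3.115, -0.41, 0.001]
force: [-0.6, 0.8, -0.5]
grip_width: 0.0856
```

Run:
```python
from h import *
rep("s9",False); plan(-.097,-.047,.190,-15)
L,r,a,y,rd=wheel(pickle.load(open("s9.pkl","rb"))); s=pickle.load(open("s9.pkl","rb"))
h=cv2.cvtColor(s["color"],cv2.COLOR_BGR2HSV); P=cloud(s)
m=(h[...,0]>100)&(h[...,0]<125)&(h[...,1]>130)&(P[...,2]<.03)&(P[...,2]>-.02)&(s["depth"]>0)&(abs(P[...,1])<.2)&(P[...,0]>.35)
print(cv2.minAreaRect((P[m][:,:2]*1000).astype(np.float32)))
```

```text
TCP stand [-122.    36.4   17. ] F stand [-0.7 -0.1  0.2] spokes -18.2 mod 72 [ 1  0  0  3 29  1  0  0  1 27 22  0  0  0  0  0  1  0  0  0  0  0 18  9
  0  0  0  0 33 15] valve [250.0, 247.0, 245.0] [0.11, 0.112, 0.111]
pos [0.5275757  0.00276616 0.19198618] target [ 0.5301407  -0.08429307  0.19      ] slide [0.05   0.1669 0.0039] spin 7.48296305333598e-05 yaw -14.993265333251992 z [-0.001  0.    -1.   ] F [-0.73697906  0.05280073  0.17767021]
((636.3685913085938, -68.19131469726562), (242.98422241210938, 218.26634216308594), 74.98143768310547)
```

Call:
{"op": "servo_tool", "data": {
  "slide": [
    [0,0.08,0],
    [0,0.167,0.002],
    [0,0.167,0.004],
    [0.02,0.167,0.004],
    [0.035,0.167,0.004],
    [0.043,0.167,0.004],
    [0.048,0.167,0.004],
    [0.049,0.167,0.004]
  ],
  "spin": [0,0,0,0,0,0,0,0],
  "gripper": [-1,-1,-1,-1,-1,-1,-1,-1]
}}

```text
t: 11.9
position: [0.53, -0.0837, 0.1906]
orientation: [-3.115, 0.408, 0.0]
force: [0.0, 0.7, -0.7]
grip_width: 0.0855
```

Run:
```python
from h import *
rep("s10",False)
s=snap("top","t10"); C=cloud(s); L=(C-O)@W*1000
cv2.imwrite("pics/s10c.png",cv2.resize(pickle.load(open("s10.pkl","rb"))["color"][145:255,225:325],None,fx=6,fy=6,interpolation=2)[:600])
```

```text
TCP stand [-97.4 -46.6  15.6] F stand [0.5 0.4 0.2] spokes -21.0 mod 72 [ 0  0  1  1 23  0  0  0  1 26 24  0  0  0  0  0  1  0  0  0  0  0  6  0
  0  0  0  0 14  9] valve [] []
```

View pics/s10c.png

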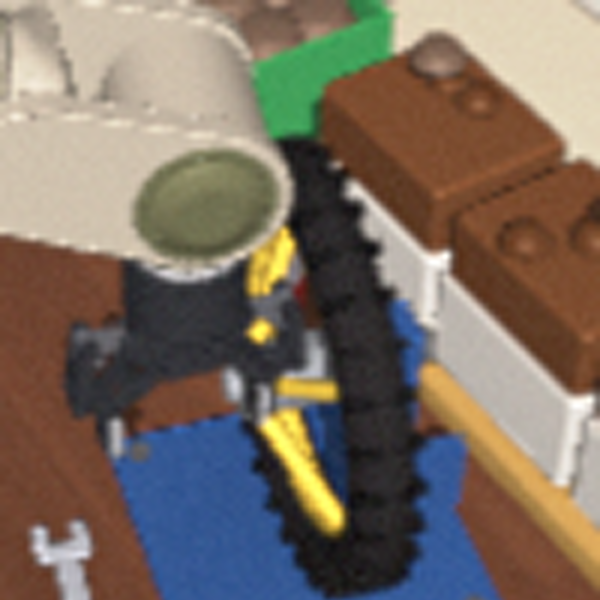

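Call:
{"op": "servo_tool", "data": {
  "slide": [
    [0,0,0.006],
    [0,0,0.012],
    [0,0,0.018],
    [0,0,0.024],
    [0,0,0.03],
    [0,0,0.036],
    [0,0,0.042],
    [0,0,0.048],
    [0,0,0.054],
    [0,0,0.06]
  ],
  "spin": [0,0,0,0,0,0,0,0,0,0],
  "gripper": [-1,-1,-1,-1,-1,-1,-1,-1,-1,-1]
}}

```text
t: 13.0
position: [0.5294, -0.0843, 0.1611]
orientation: [3.114, -0.41, -0.0]
force: [-6.9, 0.7, 5.9]
grip_width: 0.0853
```

Run:
```python
from h import *
rep("s11",False)
```

```text
TCP stand [-97.8 -47.1 -14.4] F stand [-3.2 -0.2  2.4] spokes -9.5 mod 72 [ 1  0  0  0  7 13  1  3  0  2 34  7  0  0  0  0  1  0  0  0  0  0  0  7
  1  0  0  0  0 30] valve [245.0, 243.0, 241.0, 242.0] [0.118, 0.117, 0.123, 0.115]
```

Call:
{"op": "servo_tool", "data": {
  "slide": [
    [0,0.002,0.006],
    [0,0.004,0.012],
    [0,0.006,0.018],
    [0,0.008,0.024],
    [0,0.01,0.03],
    [0,0.012,0.036],
    [0,0.014,0.042],
    [0,0.016,0.048],
    [0,0.016,0.054],
    [0,0.016,0.06]
  ],
  "spin": [0,0,0,0,0,0,0,0,0,0],
  "gripper": [-1,-1,-1,-1,-1,-1,-1,-1,-1,-1]
}}

```text
t: 14.05
position: [0.5277, -0.0919, 0.1312]
orientation: [3.115, -0.409, 0.001]
force: [-3.6, 1.5, 6.4]
grip_width: 0.0856
```

Run:
```python
from h import *
rep("s12",True)
```

```text
TCP stand [-97.6 -55.  -44.4] F stand [-1.6 -0.5  1.9] spokes 22.9 mod 72 [ 0  3 25  0  0  0  2 27  5  0  0  0  0 16  0  0  0  0  0  0  0  0  0  0
  0  0  0  0  0  0] valve [] []
```

View pics/s12c.png

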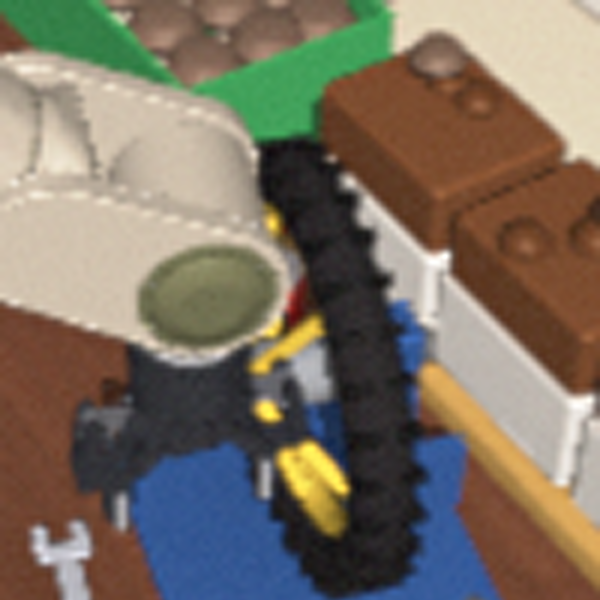

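Call:
{"op": "servo_tool", "data": {
  "slide": [
    [0,0,0.006],
    [0,0,0.012],
    [0,0,0.018],
    [0,0,0.018]
  ],
  "spin": [0,0,0,0],
  "gripper": [-1,-1,-1,-1]
}}

```text
t: 14.5
position: [0.5278, -0.092, 0.1218]
orientation: [3.115, -0.41, 0.001]
force: [-0.2, 0.7, 2.1]
grip_width: 0.0852
```

Run:
```python
from h import *
rep("s13",False); plan(-.097,-.040,.2,-15)
```

```text
TCP stand [-97.3 -55.  -53.1] F stand [-0.6 -0.3  1.8] spokes 34.2 mod 72 [ 0  0  8 19  0  1  0  5 27  1  0  0  0  0  5  0  0  0  0  0  0  0  0  0
  0  0  0  3  0  0] valve [298.0, 295.0] [0.078, 0.075]
pos [ 0.52778835 -0.09197203  0.12186235] target [ 0.53195243 -0.07753159  0.2       ] slide [ 0.0007 -0.03   -0.1563] spin 0.00014052298002885285 yaw -14.987352931797407 z [ 0. -0. -1.] F [-0.61976406 -0.16283448  1.80759974]
```

Call:
{"op": "servo_tool", "data": {
  "slide": [
    [-0.03,0,0],
    [-0.06,0,0],
    [-0.06,-0.01,-0.08],
    [-0.06,-0.026,-0.157],
    [-0.06,-0.026,-0.157],
    [-0.03,-0.026,-0.157],
    [-0.012,-0.026,-0.157],
    [-0.004,-0.026,-0.157],
    [0,-0.026,-0.157],
    [0,-0.026,-0.157]
  ],
  "spin": [0,0,0,0,0,0,0,0,0,0],
  "gripper": [-1,-1,-1,-1,-1,-1,-1,-1,-1,-1]
}}

```text
t: 15.55
position: [0.5308, -0.0793, 0.1998]
orientation: [-3.115, 0.41, 0.001]
force: [-0.1, 0.1, -0.0]
grip_width: 0.0854
```

Run:
```python
from h import *
rep("s14",False)
```

```text
TCP stand [-97.7 -42.   25. ] F stand [0.1 0.2 0.7] spokes 35.6 mod 72 [ 0  0  4 18  0  1  0  2 42  5  0  0  0  0 14  1  0  0  0  0  1  0  0  0
  0  0  0 20  3  0] valve [298.0, 294.0] [0.078, 0.076]
```

Clear and in place. I'll descend in small steps for the second stroke.

Call:
{"op": "servo_tool", "data": {
  "slide": [
    [0,0,0.006],
    [0,0,0.012],
    [0,0,0.018],
    [0,0,0.024],
    [0,0,0.03],
    [0,0,0.036],
    [0,0,0.042],
    [0,0,0.048],
    [0,0,0.054],
    [0,0,0.06],
    [0,0,0.066],
    [0,0,0.072],
    [0,0,0.076]
  ],
  "spin": [0,0,0,0,0,0,0,0,0,0,0,0,0],
  "gripper": [-1,-1,-1,-1,-1,-1,-1,-1,-1,-1,-1,-1,-1]
}}

```text
t: 16.9
position: [0.5309, -0.0795, 0.1627]
orientation: [3.114, -0.41, 0.001]
force: [-5.8, 0.6, 5.2]
grip_width: 0.0853
```

Run:
```python
from h import *
rep("s15",False)
```

```text
TCP stand [-97.6 -42.1 -12.7] F stand [-3.3  0.9  3.5] spokes -12.5 mod 72 [ 0  0  0  0 16  6  3  1  0  4 39  1  0  0  0  0  1  0  0  0  0  0  0 14
  0  0  0  0  1 30] valve [19.0, 25.0] [0.095, 0.1]
```

Call:
{"op": "servo_tool", "data": {
  "slide": [
    [0,0.003,0.006],
    [0,0.006,0.012],
    [0,0.009,0.018],
    [0,0.012,0.024],
    [0,0.015,0.03],
    [0,0.018,0.036],
    [0,0.021,0.042],
    [0,0.024,0.048],
    [0,0.026,0.054],
    [0,0.026,0.06],
    [0,0.026,0.066],
    [0,0.026,0.072],
    [0,0.026,0.072]
  ],
  "spin": [0,0,0,0,0,0,0,0,0,0,0,0,0],
  "gripper": [-1,-1,-1,-1,-1,-1,-1,-1,-1,-1,-1,-1,-1]
}}

```text
t: 18.25
position: [0.5277, -0.0918, 0.1261]
orientation: [-3.115, 0.41, -0.0]
force: [-0.1, 0.8, 1.6]
grip_width: 0.0853
```

Run:
```python
from h import *
rep("s16",False)
```

```text
TCP stand [-97.4 -54.9 -48.9] F stand [-0.5  0.3  1.7] spokes 29.1 mod 72 [ 0  0 19  8  0  0  3 11 24  0  0  0  0  0  8  0  0  0  0  0  0  0  0  0
  0  0  0  1  0  0] valve [357.0, 358.0, 359.0, 1.0, 1.0] [0.129, 0.127, 0.123, 0.128, 0.122]
```

Call:
{"op": "servo_tool", "data": {
  "slide": [
    [-0.03,0,0],
    [-0.1,0,0],
    [-0.2,0,0],
    [-0.3,0,0],
    [-0.4,0,0],
    [-0.4,0,0],
    [-0.4,0,0]
  ],
  "spin": [0,0,0,0,0,0,0],
  "gripper": [-1,-1,-1,-1,-1,-1,-1]
}}

```text
t: 19.0
position: [0.3344, -0.0402, 0.1266]
orientation: [3.114, -0.41, 0.002]
force: [1.0, -1.4, 0.4]
grip_width: 0.0854
```

Run:
```python
from h import *
rep("s17",True)
s=snap("top","t17"); L,r,a,y,rd=wheel(s); print("top",np.degrees(np.angle(np.exp(5j*np.radians(a[y])).mean()))/5,a[rd].round(),(L[rd]*1000).round().tolist())
s=pickle.load(open("s17.pkl","rb")); L,r,a,y,rd=wheel(s); print((L[rd]*1000).round().tolist())
for n in("s17","t17"):
    s=pickle.load(open(n+".pkl","rb")); L,r,a,y,rd=wheel(s)
    print(n,[(k,int(m.sum()),np.median(a[m]).round(1)) for k in (36,108,180,252,324) for m in [y&(abs((a-k+180)%360-180)<30)] if m.sum()>3])
```

```text
TCP stand [-296.5  -55.3  -48.2] F stand [-0.2  0.9 -0.3] spokes 32.5 mod 72 [ 0  0 22  9  0  0  1 10 38  1  0  0  0  3 20  0  0  0  0  0  0  0  0  0
  0  0 10 38  3  0] valve [357.0, 358.0, 359.0, 359.0, 1.0, 359.0, 249.0, 246.0, 245.0] [0.134, 0.131, 0.127, 0.122, 0.127, 0.118, 0.115, 0.116, 0.11]
top 32.78679856719792 [355. 357. 358.] [[-21.0, 11.0, 126.0], [-21.0, 8.0, 130.0], [-21.0, 5.0, 137.0]]
[[-19.0, 6.0, 134.0], [-20.0, 4.0, 131.0], [-20.0, 3.0, 127.0], [-20.0, 3.0, 122.0], [-18.0, -2.0, 127.0], [-16.0, 2.0, 118.0], [20.0, 107.0, -42.0], [20.0, 106.0, -47.0], [18.0, 100.0, -46.0]]
s17 [(36, 31, np.float64(34.2)), (108, 50, np.float64(99.4)), (180, 23, np.float64(171.3)), (324, 51, np.float64(327.8))]
t17 [(36, 47, np.float64(27.9)), (108, 64, np.float64(101.7)), (252, 59, np.float64(254.3)), (324, 56, np.float64(323.0))]
```

View pics/s17c.png

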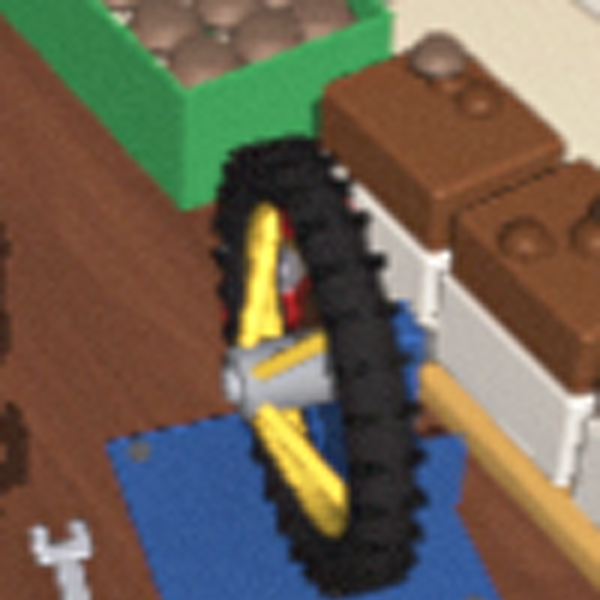

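The red mark is at the top: −1.3° in the side view and −3.3° in the top view, and the spokes average −3.4°. I'll nudge it about 3° more by going in again and pressing 1.7 mm deeper than before.

Call:
{"op": "servo_tool", "data": {
  "slide": [
    [0.1,0,-0.012],
    [0.2,0,-0.012],
    [0.3,0,-0.012],
    [0.36,0,-0.012],
    [0.385,0,-0.012],
    [0.395,0,-0.012],
    [0.399,0,-0.012],
    [0.4,0,-0.012],
    [0.4,0,-0.008],
    [0.4,0,-0.004],
    [0.4,0,0],
    [0.4,0,0.0018],
    [0.4,0,0.0035],
    [0.4,0,0.0035],
    [0.37,0,0.0035],
    [0.3,0,0.0035],
    [0.2,0,0.0035],
    [0.1,0,0.0035],
    [0,0,0.0035],
    [0,0,0.0035]
  ],
  "spin": [0,0,0,0,0,0,0,0,0,0,0,0,0,0,0,0,0,0,0,0],
  "gripper": [-1,-1,-1,-1,-1,-1,-1,-1,-1,-1,-1,-1,-1,-1,-1,-1,-1,-1,-1,-1]
}}

```text
t: 21.1
position: [0.3288, -0.0376, 0.1234]
orientation: [-3.113, 0.409, 0.008]
force: [0.9, -0.4, -0.5]
grip_width: 0.0852
```

Run:
```python
from h import *
rep("s18",False); snap("top","t18")
for n in("s18","t18"):
    s=pickle.load(open(n+".pkl","rb")); L,r,a,y,rd=wheel(s)
    ph=np.degrees(np.angle(np.exp(5j*np.radians(a[y])).mean()))/5
    m=rd&(r>.1)&(L[...,2]>.05); print(n,"valve by spokes",ph%72-36,"mark",((a[m]+180)%360-180).mean(), (L[m]*1000).round().tolist())
    print([(k,int(m.sum()),np.median(a[m]).round(1)) for k in (36,108,180,252,324) for m in [y&(abs((a-k+180)%360-180)<30)] if m.sum()>3])
    h=cv2.cvtColor(s["color"],cv2.COLOR_BGR2HSV); P=cloud(s)
    m=(h[...,0]>100)&(h[...,0]<125)&(h[...,1]>130)&(P[...,2]<.03)&(P[...,2]>-.02)&(s["depth"]>0)&(abs(P[...,1]+.06)<.17)&(P[...,0]>.45)
    print(cv2.minAreaRect((P[m][:,:2]*1000).astype(np.float32)))
b=cv2.imread("pics/t18.png"); a0=cv2.imread("pics/top0.png")
cv2.imwrite("pics/c18.png",np.vstack([cv2.resize(i[125:235,200:350],None,fx=2.7,fy=2.7,interpolation=2) for i in(a0,b)]))
```

```text
TCP stand [-299.6  -54.7  -50.5] F stand [ 0.7 -0.6 -0.1] spokes 32.9 mod 72 [ 0  0 16 11  0  0  0 10 40  1  0  0  0  4 18  0  0  0  0  0  0  0  0  0
  0  0 10 37  2  0] valve [357.0, 358.0, 1.0, 358.0, 359.0, 356.0, 1.0, 1.0, 360.0, 250.0, 247.0, 246.0] [0.134, 0.132, 0.138, 0.127, 0.128, 0.118, 0.127, 0.122, 0.075, 0.109, 0.111, 0.108]
s18 valve by spokes -3.0919154018471176 mark -0.8596866147800242 [[-19.0, 7.0, 134.0], [-20.0, 4.0, 132.0], [-19.0, -3.0, 138.0], [-20.0, 4.0, 127.0], [-17.0, 1.0, 128.0], [-18.0, 8.0, 118.0], [-18.0, -3.0, 127.0], [-18.0, -2.0, 122.0]]
[(36, 27, np.float64(35.6)), (108, 51, np.float64(100.6)), (180, 22, np.float64(169.8)), (324, 49, np.float64(328.4))]
((635.8658447265625, -69.7144775390625), (240.8697509765625, 220.0188751220703), 74.070556640625)
t18 valve by spokes -2.951472885365213 mark -2.7894904451125058 [[-21.0, 8.0, 129.0], [-21.0, 5.0, 134.0]]
[(36, 45, np.float64(28.4)), (108, 63, np.float64(100.9)), (252, 56, np.float64(254.4)), (324, 58, np.float64(323.6))]
((636.0780029296875, -63.02143859863281), (235.4511260986328, 216.73875427246094), 74.96479797363281)
```

View pics/c18.png

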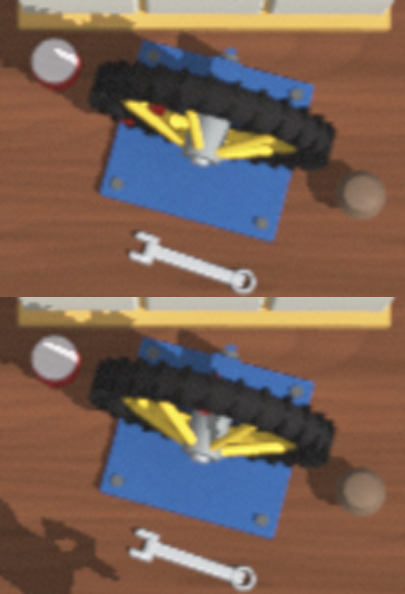

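The things around the wheel look unmoved, and the valve is 1–3° short of the top. One more nudge, 1.5 mm deeper.

Call:
{"op": "servo_tool", "data": {
  "slide": [
    [0.1,0,-0.014],
    [0.2,0,-0.014],
    [0.3,0,-0.014],
    [0.36,0,-0.014],
    [0.385,0,-0.014],
    [0.395,0,-0.014],
    [0.399,0,-0.014],
    [0.4,0,-0.014],
    [0.4,0,-0.01],
    [0.4,0,-0.006],
    [0.4,0,-0.002],
    [0.4,0,0.001],
    [0.4,0,0.003],
    [0.4,0,0.003],
    [0.37,0,0.003],
    [0.3,0,0.003],
    [0.2,0,0.003],
    [0.1,0,0.003],
    [0,0,0.003],
    [0,0,0.003]
  ],
  "spin": [0,0,0,0,0,0,0,0,0,0,0,0,0,0,0,0,0,0,0,0],
  "gripper": [-1,-1,-1,-1,-1,-1,-1,-1,-1,-1,-1,-1,-1,-1,-1,-1,-1,-1,-1,-1]
}}

```text
t: 23.2
position: [0.3287, -0.0375, 0.1218]
orientation: [-3.113, 0.409, 0.009]
force: [1.0, -0.5, 0.6]
grip_width: 0.0857
```

Run:
```python
from h import *
snap("side","s19"); snap("top","t19")
for n in("s19","t19"):
    s=pickle.load(open(n+".pkl","rb")); L,r,a,y,rd=wheel(s)
    ph=np.degrees(np.angle(np.exp(5j*np.radians(a[y])).mean()))/5
    m=rd&(r>.1)&(L[...,2]>.05); print(n,"valve by spokes",ph%72-36,"mark",((a[m]+180)%360-180).mean())
    print([(k,int(m.sum()),np.median(a[m]).round(1)) for k in (36,108,180,252,324) for m in [y&(abs((a-k+180)%360-180)<30)] if m.sum()>3])
```

```text
s19 valve by spokes -0.9976161451886298 mark 2.672238127739456
[(36, 27, np.float64(36.0)), (108, 50, np.float64(101.9)), (180, 19, np.float64(173.6)), (324, 51, np.float64(329.6))]
t19 valve by spokes -1.0506153528631472 mark nan
[(36, 45, np.float64(30.0)), (108, 63, np.float64(103.0)), (252, 62, np.float64(256.9)), (324, 55, np.float64(325.7))]<stdin>:6: RuntimeWarning: Mean of empty slice.
  ret = ret.dtype.type(ret / rcount)
```

```bash
python3 -c "
from cell import *
s=sense(); print(s['t'],s['position'],s['force']); print(job_done())"
```

```text
23.3 [ 0.33436367 -0.0402507   0.12344847] [ 0.44063631 -1.47286169  1.00411097]
the job is handed in; nothing more can be done
None
```

The wheel is turned about 123°, so the valve is at the top, and I handed the job in at 23.3 s with the hand about 30 cm clear. I can't confirm that check 1 (pushing a spoke with the fingers) was met.

**How it was pushed:** The bare fingertips could not reach the spokes without the gripper body coming too close to the tyre. Three fingertip sweeps and a first frontal press made no clear contact. I then pressed the back of an open finger against the left spoke, which gave about 25 N. After that I turned the wheel with two downward strokes and two small nudges on the right-hand spokes. Those strokes used the lower knuckle of the open finger, not the fingertip.

**Last checks:**
- **Valve angle:** the spokes put the valve at −1.0° in both the side and top views. The red mark gave +2.7° from a few pixels in the side view and could not be seen from the top. The two disagree by almost 4°, but both are within the 5° limit.
- **Stand:** its fitted position, last checked before the final nudge, was unchanged in the top view. The side view showed a shift of up to about 2.5 mm, with part of the foot plate hidden.
- **Other things:** the tin, mushroom and spanner looked unmoved in a before-and-after top view, also taken before the final nudge. I did not measure the other objects, but the hand's path stayed clear of them.
- **Tyre and valve:** I planned about 3 mm of clearance and saw no unexpected forces near them.

**Least sure:** whether the judge counts the finger's back and knuckle as "fingers" for check 1.

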